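# Set up the light pad and the fallen bottle for filming

### The arm

A 6-joint arm with a two-finger parallel gripper is mounted at the origin on the work surface. World frame = base frame: x ahead of the robot, y to its left, z up, the work surface at z = 0. Lengths are in m, angles in rad, forces in N, time in s.
With the tool pointing down it reaches from about 0.275 to 0.975 m from the base axis. Payload 8.4 kg.
Tool frame: the origin (TCP) lies at the very end of the fingers, on their centre line; the grasp point (between the pads) lies manip.grasp_offset behind it (manip.grasp_offset is the distance from the TCP to the grasp point, in m); z points along the fingers, y is the line along which they close (so a half turn about z gives the same grasp; the last joint's range is limited). The gripper opens to 92 mm and grips with 3 to 60 N. Pads are 20 mm wide; open, the fingers measure 128 mm over their backs; the gripper's body (75 mm by 189 mm) begins 69 mm behind the grasp point.
Start: joints at [-1.285, 0.353, 1.633, -0, 1.155, -0.002], TCP at [0.177, -0.599, 0.215] pointing down, gripper open.
Joint ranges: [-2.63, 2.63], [-0.92, 2.1], [0.06, 2.66], [-1.3, 4.44], [0, 2.69], [-3.02, 3.02]. Speed limits (rad/s): [2.22, 2.22, 2.79, 3.14, 3.14, 3.14].

### API

Orientations are given as a unit quaternion [x, y, z, w].
In Python, from workcell import manip gives the robot as it stands. The module is installed in compiled form; this text tells all that it offers.
- The arm moves only by the tool drive_tool, never from a script. Its argument "deltas" is a list of rows, each an object of numbers: "hand": the opening, from 0 (shut) to 1 (fully open); "dx", "dy", "dz": the shift along the tool's x, y, z in cm; "twist": the turn about the tool's z in rad. In form: [{"hand": .., "dx": .., "dy": .., "dz": .., "twist": ..}, ...]. A call has 1 to 10 rows; each row is the pose to reach, as a shift and turn from the pose commanded when the call began, along the tool's axes at that moment; what a row does not reach only later rows make up. A row lasts 1/10 s, in which the tool goes at most 50 mm and 8.59 degrees, less where a joint would pass 70% of its speed; a pose out of reach is approached as far as the arm can. A call with a gripper value outside its range is refused whole. The fingers move at their own pace and stop on an object; "squeeze" is the grip in N (left out, the last holds). Time passes only in rows, so rows that repeat a pose let the fingers close. It gives the time, the measured TCP pose, the force, the opening and the grip force at its end, in the units of the state.
- manip.sense(): the state, without advancing time (a new reading comes with each control period).
- manip.grab_frame(name): name is "side" or "top"; returns a dict with "image" (480x640x3 uint8, blue, green, red), "mtx" (3x3 intrinsics, pixels), "origin" and "attitude" of the camera in the world. Camera axes: x right, y down, z forward; pixel columns grow to the right and rows downward; lengths in m; the calibration is good to about 2 mm. A picture is of the moment at which its call begins. There is no depth.
- manip.sign_off(): hands the job in; it is judged then, once.
Trained networks look in a picture, given as the dict that the camera call returned (one of the last four; its "shot" number tells which), for a name from the list of things; names that differ only in an ending like _2 or _b are one class to them, and where a whole thing is asked for, a point or a joint stands for the part that bears it (a point fixed in the world has none). Each returns a list of dicts, best first, with "p" (0 to 1); they miss things now and then, are a little off and sometimes report something else, mostly with a low value. They report only what shows in the picture. A call takes as long as a camera call. They do not tell look-alikes from the thing itself.
- manip.look_for(query, picture): "location" ([x, y, z] in m, in the coordinates of the camera as it stood for that picture, good to about 4 mm: the middle of the surface that is visible of it).
- manip.mark_of(query, picture): "location" ([x, y, z] in m, in the coordinates of the camera as it stood for that picture, good to about 4 mm: a listed point, or the origin of a listed thing).
The state is a dict: "time_s": time; "joint_positions": joint angles; "dq": joint speeds; "joint_efforts": joint torques, N m; "eef_pos": TCP position; "tcp_rot": TCP orientation; "ft_force": force on the tool from outside, world axes, zero at the start; "wrist_torque": the same for the moment, N m; "width": opening from 0.0 (shut) to 1.0 (fully open); "grip_force": force on a finger pad.
Only numpy, scipy, OpenCV 4.12 (cv2) and the standard library are available. Lean on these libraries where they do the work, as an engineer would, in place of code of your own. Each camera call takes 0.05 s, during which the arm holds its last target. There are 200 camera calls.

### The job

First slide the light pad along the bench, without lifting or tipping it, until it lies wholly inside the taped outline and square with it. Then pick up the fallen bottle and set it down gently, standing upright with its cap up, on the middle of the light pad. Leave the other bottle, the beaker and the dish where they are.

Things in the scene. Friction and masses are not known exactly. Their poses are not given: they have to be found in the camera images.
- light_pad: flat loose light pad (aluminium slab, glowing white top), 180 mm along its x, 140 mm along its y, 22 mm high, about 0.6 kg; too wide to grasp, its upright sides can be pushed. Origin: centre of its underside, z up. Starts flat on the bench to the left or right of the outline
- fallen_bottle: square amber bottle with a round blue cap, lying on its side across the outline from the pad, cap pointing sideways or towards the robot; 0.3 kg, 150 mm long: body 54 x 54 mm over the lowest 113 mm, short neck, cap 40 mm across over the top 25 mm. Origin: on its axis, 75 mm from base and from cap top (27 mm above the bench while lying). z points from base to cap; flat sides face x and y
- outline_center (a point): centre, at bench height, of the rectangle marked on the bench with 12 mm wide white tape: 210 mm along its x and 170 mm along its y inside the tape. The tape is flat and fixed; z up
- round_bottle: round amber bottle standing upright, 60 mm across, 120 mm high, a bystander; origin: centre of its underside
- beaker: low open glass beaker standing upright, 76 mm across, 55 mm high, a bystander; origin: centre of its underside
- dish: closed flat clear dish, 95 mm across, 18 mm high, a bystander; origin: centre of its underside
There are look-alikes about, which are no part of the job. Leave any black or pink look-alike of the fallen_bottle alone.

How it is judged:
By the outcome, as a careful person would: the job done as asked, in the order asked, and still so for the second after the job is handed in, with the robot touching nothing.
It also fails if it takes over 67 s, if anything falls off the work surface, if the arm or the gripper's body presses on something with over 40 N, if the wrist force passes 120 N, or if a joint passes its speed limit or range.

## Working session

There is one attempt and no reset: what is moved stays moved. The work goes in short steps, Python scripts to look and compute and a tool call to move; the robot and the scene stay as the last step left them, time stands still between calls to the robot, and variables do not carry over. Pictures are saved under pics/ and viewed, at most 12 in all, crops included, and the job is handed in when it is done.

Besides the shell and the picture viewer there is one more tool, called after "Emit:" by a JSON object that holds its "fn" and its "kwargs", one argument or row to a line. drive_tool: Moves the arm, as the interface text tells. Its arguments: {"type":"object","properties":{"deltas":{"type":"array"},"squeeze":{"type":"number"}},"required":["deltas"]}

```bash
mkdir -p pics; cat > h.py <<'E'
import numpy as np, cv2
from scipy.spatial.transform import Rotation as R
from workcell import manip
def rot(a):
    a=np.array(a,float)
    return a if a.shape==(3,3) else R.from_quat(a).as_matrix()
def w(f,p): return rot(f["attitude"])@np.array(p)+np.array(f["origin"])
def ray(f,u,v,z):
    d=rot(f["attitude"])@np.linalg.inv(f["mtx"])@np.array([u,v,1.]); o=np.array(f["origin"])
    return o+d*(z-o[2])/d[2]
def px(f,p):
    c=rot(f["attitude"]).T@(np.array(p)-np.array(f["origin"])); q=np.array(f["mtx"])@c; return q[:2]/q[2]
E
python3 - <<'E'
from h import *
print(manip.grasp_offset, manip.sense())
for n in("top","side"):
    f=manip.grab_frame(n); cv2.imwrite(f"pics/{n}0.png",f["image"]); print(n,f["origin"],f["attitude"],f["mtx"])
    for q in("light_pad","fallen_bottle","outline_center","round_bottle","beaker","dish"):
        for r in manip.mark_of(q,f)[:4]: print(q,round(r["p"],2),w(f,r["location"]).round(3),[k for k in r if k not in("p","location")])
E
```

```text
0.0187 {'time_s': 0.0, 'joint_positions': array([-1.28538929e+00,  3.53640302e-01,  1.63411998e+00, -2.58017997e-05,
        1.15520380e+00, -2.39532763e-03]), 'dq': array([ 0.00055375,  0.00147535, -0.00034367,  0.0011035 ,  0.00063512,
        0.00092538]), 'joint_efforts': array([-3.20458903e-04, -5.93854058e+01, -3.34219229e+01,  6.97773532e-02,
        2.34930095e-02, -1.45688787e-04]), 'eef_pos': array([ 0.17725984, -0.59882373,  0.21387466]), 'tcp_rot': array([ 9.89663098e-01,  1.43410186e-01, -1.08389967e-04, -6.77193883e-04]), 'ft_force': array([-0.10909206, -0.36253915,  0.96438903]), 'wrist_torque': array([-0.03613686, -0.0421078 ,  0.02596941]), 'grip_force': 0.0, 'width': 0.9974499101759347}
top [0.30630962 0.06872096 1.30850951] [-0.69669298  0.70908073 -0.07619347  0.0775756 ] [[570.75465268   0.         330.4259506 ]
 [  0.         570.75465268 241.44786423]
 [  0.           0.           1.        ]]
light_pad 0.78 [ 0.535 -0.3   -0.002] []
fallen_bottle 0.77 [0.609 0.401 0.024] []
fallen_bottle 0.73 [0.494 0.264 0.025] []
fallen_bottle 0.59 [0.38  0.405 0.03 ] []
round_bottle 0.92 [0.79  0.046 0.   ] []
beaker 0.71 [ 0.734 -0.243  0.   ] []
dish 0.91 [ 0.713  0.228 -0.002] []
side [0.01428532 0.81242621 0.90434848] [-0.28138639  0.8676611  -0.38736784  0.13391065] [[559.8782818    0.         325.43649334]
 [  0.         559.8782818  248.62672078]
 [  0.           0.           1.        ]]
light_pad 0.88 [ 0.533 -0.297  0.001] []
fallen_bottle 0.72 [0.497 0.264 0.028] []
fallen_bottle 0.69 [0.606 0.404 0.024] []
fallen_bottle 0.6 [0.378 0.4   0.028] []
round_bottle 0.75 [ 0.79   0.044 -0.001] []
beaker 0.7 [ 0.735 -0.244  0.002] []
dish 0.89 [0.711 0.226 0.002] []
```

View pics/top0.png

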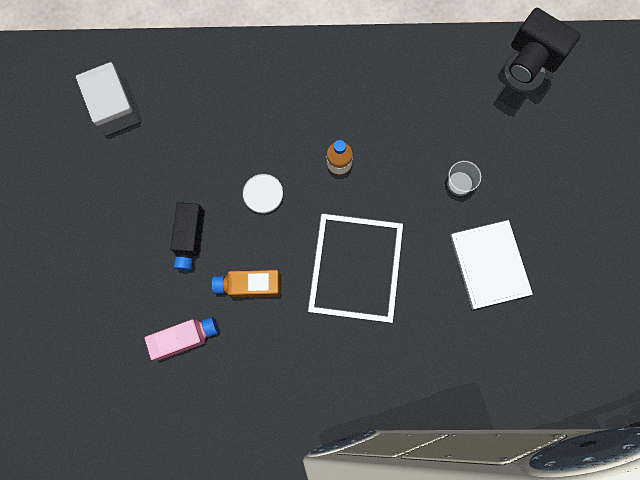

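View pics/side0.png

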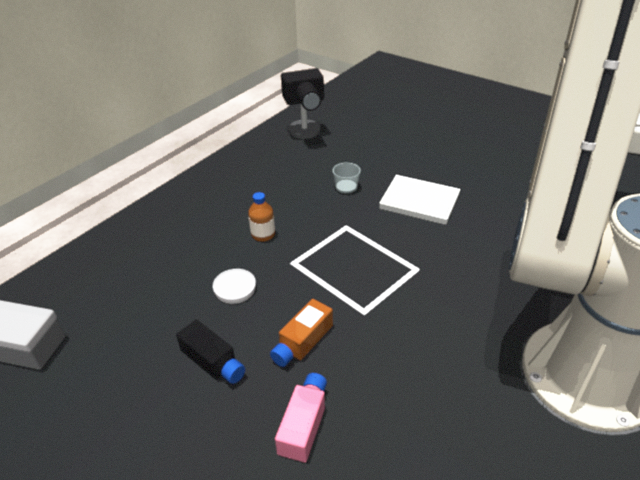

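The top view shows the pad at about (491,264), the outline at (356,268) and the amber bottle at (246,284), cap to the left (+y). The black and pink look-alikes are at (186,235) and (180,338). The side view agrees. Next I'll measure the contours.

```bash
cat >> h.py <<'E'
def rect(f,mask,near,z,hull=False):
    cs,_=cv2.findContours(mask.astype(np.uint8),cv2.RETR_EXTERNAL,cv2.CHAIN_APPROX_NONE)
    c=[c for c in cs if cv2.contourArea(c)>300 and cv2.pointPolygonTest(cv2.convexHull(c),tuple(map(float,near)),False)>=0]
    if not c: return None
    c=max(c,key=cv2.contourArea)
    p=np.array([ray(f,u,v,z)[:2] for u,v in c[:,0]])
    (cx,cy),(a,b),t=cv2.minAreaRect((p*1000).astype(np.float32))
    if a<b: a,b,t=b,a,t+90
    t=(t+90)%180-90   # direction of long side in world, deg
    return np.round([cx,cy,a,b,t],1)
def tape(f): 
    im=f["image"].astype(int); return rect(f,im.min(2)>140,px(f,[.515,0.0,0]),0)
def pad(f,near):
    im=f["image"].astype(int); return rect(f,im.min(2)>170,px(f,[*near,.022]),.022)
def bottle(f,near=(.495,.262)):
    h=cv2.cvtColor(f["image"],cv2.COLOR_BGR2HSV)
    am=((h[...,0]>4)&(h[...,0]<22)&(h[...,1]>120)&(h[...,2]>90))
    return rect(f,am,px(f,[*near,.05]),.054)
E
python3 - <<'E'
from h import *
f=manip.grab_frame("top")
print("tape",tape(f),"pad",pad(f,(.535,-.3)),"bottle",bottle(f))
h=cv2.cvtColor(f["image"],cv2.COLOR_BGR2HSV); bl=(h[...,0]>100)&(h[...,0]<125)&(h[...,1]>150)
print("cap",rect(f,bl,(218,285),.027))
f=manip.grab_frame("side"); print("tape",tape(f),"pad",pad(f,(.535,-.3)))
E
```

```text
tape [535.4  10.7 235.  195.1  -8.4] pad [ 533.2 -297.7  178.7  138.9   12.8] bottle [495.4 247.4 122.3  53.3 -89. ]
cap None
tape [536.9   9.8 239.3 199.2  -8.2] pad [ 533.6 -294.6  181.9  145.7   13. ]
```

```bash
cat >> h.py <<'E'
def deltas(x,y,z,ang,show=True):
    """to world target; ang = world heading (deg) of tool x with tool down. Returns dx,dy,dz cm, twist"""
    s=manip.sense(); Rm=R.from_quat(s["tcp_rot"]).as_matrix()
    d=Rm.T@(np.array([x,y,z])-s["eef_pos"])*100
    a=np.degrees(np.arctan2(Rm[1,0],Rm[0,0])); t=-((ang-a+180)%360-180)
    if show: print(np.round(d,2),round(np.radians(t),3),"| now",s["eef_pos"].round(4),round(a,2),"t",round(s["time_s"],2),"F",s["ft_force"].round(1))
    return np.r_[d,np.radians(t)]
E
python3 -c "
from h import *
deltas(.560,-.4135,.10,102.9)"
```

```text
[41.96 -6.95 11.46] -1.508 | now [ 0.1774 -0.5993  0.2146] 16.49 t 0.8 F [-0.2 -0.2 -0.4]
```

Emit:
{"fn": "drive_tool", "kwargs": {
  "deltas": [
    {"hand": 1, "dx": 42, "dy": -7, "dz": 11.4, "twist": -1.508},
    {"hand": 1, "dx": 42, "dy": -7, "dz": 11.4, "twist": -1.508},
    {"hand": 1, "dx": 42, "dy": -7, "dz": 11.4, "twist": -1.508},
    {"hand": 1, "dx": 42, "dy": -7, "dz": 11.4, "twist": -1.508},
    {"hand": 1, "dx": 42, "dy": -7, "dz": 11.4, "twist": -1.508},
    {"hand": 1, "dx": 42, "dy": -7, "dz": 11.4, "twist": -1.508},
    {"hand": 1, "dx": 42, "dy": -7, "dz": 11.4, "twist": -1.508},
    {"hand": 1, "dx": 42, "dy": -7, "dz": 11.4, "twist": -1.508},
    {"hand": 1, "dx": 42, "dy": -7, "dz": 11.4, "twist": -1.508},
    {"hand": 1, "dx": 42, "dy": -7, "dz": 11.4, "twist": -1.508}
  ]
}}

```text
time_s: 1.8
eef_pos: [0.564, -0.4098, 0.0988]
tcp_rot: [0.622, 0.783, 0.001, -0.0]
ft_force: [-0.2, -0.5, 0.5]
width: 1.003
grip_force: 0.0
```

```bash
python3 -c "
from h import *
deltas(.560,-.4135,.006,102.9)"
```

```text
[-0.29 -0.48  9.28] 0.002 | now [ 0.564  -0.4098  0.0988] 103.0 t 1.8 F [-0.2 -0.5  0.5]
```

Emit:
{"fn": "drive_tool", "kwargs": {
  "deltas": [
    {"hand": 1, "dx": 0, "dy": 0, "dz": 4.5, "twist": 0},
    {"hand": 1, "dx": 0, "dy": 0, "dz": 8, "twist": 0},
    {"hand": 1, "dx": 0, "dy": 0, "dz": 9.2, "twist": 0},
    {"hand": 1, "dx": 0, "dy": 0, "dz": 9.2, "twist": 0}
  ]
}}

```text
time_s: 2.2
eef_pos: [0.5591, -0.4121, 0.0068]
tcp_rot: [0.626, 0.779, -0.0, -0.002]
ft_force: [-0.8, -0.2, 0.1]
width: 0.998
grip_force: 0.0
```

```bash
cat > plan.py <<'E'
from h import *
import sys
# pad start pose, goal; theta profile; print tool deltas for pad path
def path(c0,th0,c1,th1,N):
    c0,c1=np.array(c0),np.array(c1); L=np.linalg.norm(c1-c0)
    n=lambda t:np.array([-np.sin(np.radians(t)),np.cos(np.radians(t))])
    best=None
    for f in np.linspace(.3,1,71):
        c=c0.copy(); P=[]; 
        M=400
        for i in range(M):
            t=th0+(th1-th0)*min(1,(i+.5)/M/f); c=c+n(t)*L*1.005/M; P.append((*c,th0+(th1-th0)*min(1,(i+1)/M/f)))
        e=abs(c[0]-c1[0])
        if best is None or e<best[0]: best=(e,f,P)
    return best,n
E
python3 - <<'E'
from plan import *
(e,f,P),n=path((.5335,-.2965),12.9,(.536,.010),-8.3,0)
print(e,f,P[-1]); 
deltas(*(np.array([.5335,-.2965])-.082*n(12.9)),.006,102.9)
for i in (99,199,299,399):
    x,y,t=P[i]; p=np.array([x,y])-.080*n(t); print(p.round(4),round(t,2)); deltas(*p,.006,t+90)
E
```

```text
3.4363385550517656e-05 0.74 (np.float64(0.5359656366144495), np.float64(0.009223157435111028), -8.300000000000002)
[3.64 0.05 0.09] -0.008 | now [ 0.5591 -0.4121  0.0068] 102.43 t 2.2 F [-0.8 -0.2  0.1]
[ 0.529  -0.3002] 5.74
[11.58 -0.53  0.11] 0.117 | now [ 0.5591 -0.4121  0.0068] 102.43 t 2.2 F [-0.8 -0.2  0.1]
[ 0.5162 -0.2236] -1.42
[19.33 -0.14  0.13] 0.242 | now [ 0.5591 -0.4121  0.0068] 102.43 t 2.2 F [-0.8 -0.2  0.1]
[ 0.5133 -0.1461] -8.3
[26.96  1.25  0.15] 0.362 | now [ 0.5591 -0.4121  0.0068] 102.43 t 2.2 F [-0.8 -0.2  0.1]
[ 0.5244 -0.0699] -8.3
[34.16  3.98  0.16] 0.362 | now [ 0.5591 -0.4121  0.0068] 102.43 t 2.2 F [-0.8 -0.2  0.1]
```

Emit:
{"fn": "drive_tool", "kwargs": {
  "deltas": [
    {"hand": 1, "dx": 1.5, "dy": 0, "dz": 0, "twist": -0.008},
    {"hand": 1, "dx": 2.8, "dy": 0, "dz": 0, "twist": -0.008},
    {"hand": 1, "dx": 3.7, "dy": 0, "dz": 0, "twist": -0.005},
    {"hand": 1, "dx": 4.7, "dy": -0.1, "dz": 0, "twist": 0.008},
    {"hand": 1, "dx": 5.8, "dy": -0.2, "dz": 0, "twist": 0.026},
    {"hand": 1, "dx": 7, "dy": -0.3, "dz": 0, "twist": 0.045},
    {"hand": 1, "dx": 8.2, "dy": -0.4, "dz": 0, "twist": 0.064},
    {"hand": 1, "dx": 9.4, "dy": -0.5, "dz": 0, "twist": 0.083},
    {"hand": 1, "dx": 10.5, "dy": -0.5, "dz": 0, "twist": 0.1},
    {"hand": 1, "dx": 11.6, "dy": -0.5, "dz": 0, "twist": 0.117}
  ]
}}

```text
time_s: 3.2
eef_pos: [0.5316, -0.3014, 0.0102]
tcp_rot: [0.671, 0.741, 0.0, 0.002]
ft_force: [0.4, -5.9, 4.1]
width: 1.002
grip_force: 2.9
```

```bash
python3 - <<'E'
from plan import *
f=manip.grab_frame("top"); cv2.imwrite("pics/p1.png",f["image"]); print(pad(f,(.51,-.22))); print([(q["p"],w(f,q["location"]).round(3)) for q in manip.mark_of("light_pad",f)[:2]])
(e,f,P),n=path((.5335,-.2965),12.9,(.536,.010),-8.3,0)
for i in (149,199,249,299,349,399):
    x,y,t=P[i]; p=np.array([x,y])-.080*n(t); print(p.round(4),round(t,2)); deltas(*p,.006,t+90)
E
```

```text
[ 383.2 -209.5  283.1  254.6   60.8]
[(0.65, array([ 0.523, -0.222, -0.002]))]
[ 0.5214 -0.2621] 2.16
[ 3.82 -0.51  0.34] 0.062 | now [ 0.5303 -0.2996  0.0094] 95.72 t 3.3 F [-0.4  1.2  0. ]
[ 0.5162 -0.2236] -1.42
[ 7.7  -0.65  0.34] 0.125 | now [ 0.5303 -0.2996  0.0094] 95.72 t 3.3 F [-0.4  1.2  0. ]
[ 0.5133 -0.1849] -5.01
[11.58 -0.54  0.34] 0.187 | now [ 0.5303 -0.2996  0.0094] 95.72 t 3.3 F [-0.4  1.2  0. ]
[ 0.5133 -0.1461] -8.3
[15.44 -0.16  0.34] 0.245 | now [ 0.5303 -0.2996  0.0094] 95.72 t 3.3 F [-0.4  1.2  0. ]
[ 0.5189 -0.108 ] -8.3
[19.17  0.77  0.34] 0.245 | now [ 0.5303 -0.2996  0.0094] 95.72 t 3.3 F [-0.4  1.2  0. ]
[ 0.5244 -0.0699] -8.3
[22.91  1.71  0.34] 0.245 | now [ 0.5303 -0.2996  0.0094] 95.72 t 3.3 F [-0.4  1.2  0. ]
```

View pics/p1.png

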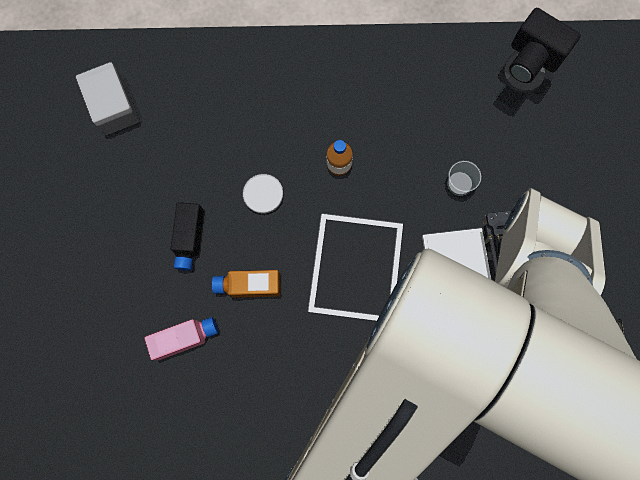

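The arm hides part of the pad, but the visible far edge (424–480, 232) and the network put it where I planned, so I'll keep pushing.

Emit:
{"fn": "drive_tool", "kwargs": {
  "deltas": [
    {"hand": 1, "dx": 1.2, "dy": -0.2, "dz": 0.2, "twist": 0.02},
    {"hand": 1, "dx": 2.5, "dy": -0.35, "dz": 0.3, "twist": 0.04},
    {"hand": 1, "dx": 3.8, "dy": -0.5, "dz": 0.3, "twist": 0.062},
    {"hand": 1, "dx": 5.1, "dy": -0.55, "dz": 0.3, "twist": 0.083},
    {"hand": 1, "dx": 6.4, "dy": -0.6, "dz": 0.3, "twist": 0.104},
    {"hand": 1, "dx": 7.7, "dy": -0.65, "dz": 0.3, "twist": 0.125},
    {"hand": 1, "dx": 9, "dy": -0.6, "dz": 0.3, "twist": 0.146},
    {"hand": 1, "dx": 10.3, "dy": -0.58, "dz": 0.3, "twist": 0.167},
    {"hand": 1, "dx": 11.6, "dy": -0.54, "dz": 0.3, "twist": 0.187},
    {"hand": 1, "dx": 12.9, "dy": -0.45, "dz": 0.3, "twist": 0.208}
  ]
}}

```text
time_s: 4.3
eef_pos: [0.5139, -0.1735, 0.0065]
tcp_rot: [0.744, 0.668, 0.0, 0.001]
ft_force: [-0.1, -6.7, 5.0]
width: 0.998
grip_force: 3.3
```

```bash
python3 - <<'E'
from plan import *
f=manip.grab_frame("side"); cv2.imwrite("pics/p2.png",f["image"]); print([(q["p"],w(f,q["location"]).round(3)) for q in manip.mark_of("light_pad",f)[:2]])
(e,f,P),n=path((.5335,-.2965),12.9,(.536,.010),-8.3,0)
for i in (299,349,399):
    x,y,t=P[i]; p=np.array([x,y])-.080*n(t); print(p.round(4),round(t,2)); deltas(*p,.006,t+90)
E
```

```text
[(0.56, array([ 0.523, -0.091,  0.001]))]
[ 0.5133 -0.1461] -8.3
[ 2.57 -0.24 -0.  ] 0.037 | now [ 0.5129 -0.1719  0.0059] 83.84 t 4.4 F [-0.1  0.6  0.2]
[ 0.5189 -0.108 ] -8.3
[ 6.41 -0.09 -0.  ] 0.037 | now [ 0.5129 -0.1719  0.0059] 83.84 t 4.4 F [-0.1  0.6  0.2]
[ 0.5244 -0.0699] -8.3
[10.26  0.05 -0.  ] 0.037 | now [ 0.5129 -0.1719  0.0059] 83.84 t 4.4 F [-0.1  0.6  0.2]
```

View pics/p2.png

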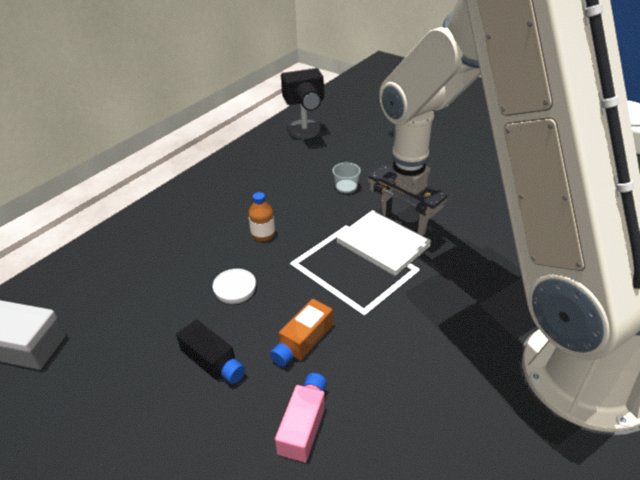

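The side view shows the pad at (384,242), partly inside the outline and in contact with both fingers. I'll finish the push, slowing at the end.

Emit:
{"fn": "drive_tool", "kwargs": {
  "deltas": [
    {"hand": 1, "dx": 1.3, "dy": -0.15, "dz": 0, "twist": 0.019},
    {"hand": 1, "dx": 2.6, "dy": -0.24, "dz": 0, "twist": 0.037},
    {"hand": 1, "dx": 3.9, "dy": -0.2, "dz": 0, "twist": 0.037},
    {"hand": 1, "dx": 5.2, "dy": -0.13, "dz": 0, "twist": 0.037},
    {"hand": 1, "dx": 6.4, "dy": -0.1, "dz": 0, "twist": 0.037},
    {"hand": 1, "dx": 7.6, "dy": -0.05, "dz": 0, "twist": 0.037},
    {"hand": 1, "dx": 8.6, "dy": 0, "dz": 0, "twist": 0.037},
    {"hand": 1, "dx": 9.4, "dy": 0, "dz": 0, "twist": 0.037},
    {"hand": 1, "dx": 9.9, "dy": 0, "dz": 0, "twist": 0.037},
    {"hand": 1, "dx": 10.0, "dy": 0, "dz": 0, "twist": 0.037}
  ]
}}

```text
time_s: 5.4
eef_pos: [0.5241, -0.0737, 0.0058]
tcp_rot: [0.756, 0.654, -0.0, 0.0]
ft_force: [-1.3, -6.4, 3.9]
width: 1.0
grip_force: 3.1
```

```bash
cat > gap.py <<'E'
from h import *
# pad rectangle from any view: mask bright, erode away the thin tape, then min-area rect on top plane
def padrect(f,near=(.536,.01),thr=150):
    m=(f["image"].min(2)>thr).astype(np.uint8); k=cv2.getStructuringElement(cv2.MORPH_ELLIPSE,(17,17))
    o=cv2.morphologyEx(m,cv2.MORPH_OPEN,k); return rect(f,o,px(f,[*near,.022]),.022)
E
python3 - <<'E'
from gap import *
for n in("side","top"):
    f=manip.grab_frame(n); cv2.imwrite(f"pics/{n}3.png",f["image"]); print(n,padrect(f),[(q["p"],w(f,q["location"]).round(3)) for q in manip.mark_of("light_pad",f)[:2]])
deltas(.5244,-.0699,.006,81.7)
c=px(manip.grab_frame("side"),[.536,.01,0]).astype(int); im=cv2.imread("pics/side3.png")[c[1]-80:c[1]+80,c[0]-100:c[0]+100]
cv2.imwrite("pics/side3c.png",cv2.resize(im,None,fx=3.5,fy=3.5))
E
```

```text
side [539.7   5.2 194.9 149.2  -8.5] [(0.57, array([ 0.537,  0.007, -0.   ]))]
top [537.   16.8 178.8 113.8  -8. ] [(0.69, array([ 0.535,  0.003, -0.001]))]
[ 0.38 -0.01 -0.04] -0.0 | now [ 0.5239 -0.0737  0.0056] 81.7 t 5.6 F [ 1.2 -3.4  1.2]
```

View pics/side3c.png

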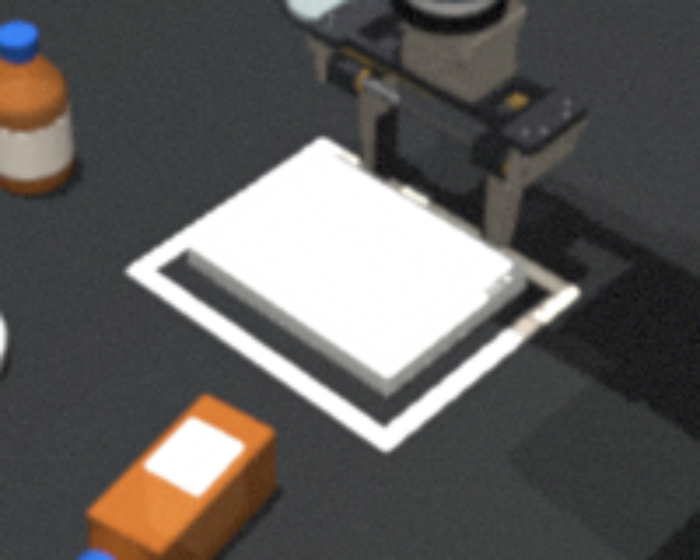

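The crop shows the pad square in the outline and a few mm short of centre; its near edge is slightly farther from the tape. I'll nudge it 5 mm more, then back off and rise.

Emit:
{"fn": "drive_tool", "kwargs": {
  "deltas": [
    {"hand": 1, "dx": 0.2, "dy": 0, "dz": 0, "twist": 0},
    {"hand": 1, "dx": 0.4, "dy": 0, "dz": 0, "twist": 0},
    {"hand": 1, "dx": 0.5, "dy": 0, "dz": 0, "twist": 0},
    {"hand": 1, "dx": 0.5, "dy": 0, "dz": 0, "twist": 0},
    {"hand": 1, "dx": -1.5, "dy": 0, "dz": 0, "twist": 0},
    {"hand": 1, "dx": -4.5, "dy": 0, "dz": 0, "twist": 0},
    {"hand": 1, "dx": -4.5, "dy": 0, "dz": -5, "twist": 0},
    {"hand": 1, "dx": -4.5, "dy": 0, "dz": -10, "twist": 0},
    {"hand": 1, "dx": -4.5, "dy": 0, "dz": -15, "twist": 0},
    {"hand": 1, "dx": -4.5, "dy": 0, "dz": -18, "twist": 0}
  ]
}}

```text
time_s: 6.65
eef_pos: [0.5181, -0.1177, 0.189]
tcp_rot: [0.757, 0.654, 0.001, 0.001]
ft_force: [0.3, -0.8, -0.7]
width: 1.003
grip_force: 0.0
```

```bash
python3 - <<'E'
from gap import *
for n in("side","top"):
    f=manip.grab_frame(n); print(n,padrect(f),[(q["p"],w(f,q["location"]).round(3)) for q in manip.mark_of("light_pad",f)[:2]])
    cv2.imwrite(f"pics/{n}4.png",f["image"])
s=manip.sense(); print(s["joint_positions"].round(2)); deltas(.5,.26,.2,90)
E
```

```text
side [540.    7.9 195.  154.8  -8.5] [(0.77, array([ 0.537,  0.011, -0.001]))]
top [535.7   9.4 178.9 139.   -8.3] [(0.65, array([ 0.536,  0.011, -0.002]))]
[-0.23  0.24  1.86  0.    1.04 -0.08]
[37.12 -7.15 -1.43] -0.145 | now [ 0.5172 -0.1176  0.1856] 81.69 t 6.85 F [-0.9  1.   0.3]
```

View pics/side4.png

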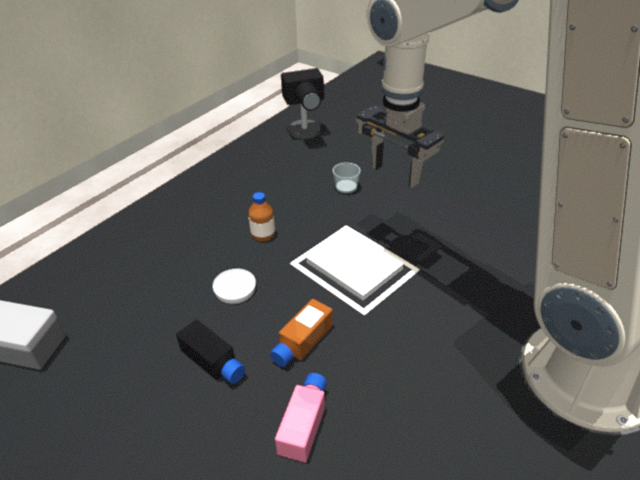

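The pad is centred and square: (0.5357, 0.0094), −8.3°, against the tape's (0.536, 0.010), −8.3°. The tool can't tilt, so I'll grip the bottle lightly by its cap, lift it through an arc so it swings upright about the pads, and then set it down. First I'll locate the cap.

```bash
python3 - <<'E'
from h import *
f=manip.grab_frame("top"); im=f["image"]
h=cv2.cvtColor(im,cv2.COLOR_BGR2HSV); bl=((h[...,0]>100)&(h[...,0]<125)&(h[...,1]>130)&(h[...,2]>60)).astype(np.uint8)
n,l,s,c=cv2.connectedComponentsWithStats(bl)
for i in range(1,n):
    if s[i,4]>40: 
        u,v,ww,hh=s[i,:4]; print(s[i],"lo",ray(f,u+ww,v+hh,.03)[:2].round(4),"hi",ray(f,u,v,.03)[:2].round(4))
print("bottle",bottle(f))
a=(.4945,.3245)
deltas(*a,.12,91); deltas(*a,.008,91)
E
```

```text
[334 140  12  14 130] lo [0.8014 0.0281] hi [0.8373 0.056 ]
[174 257  18  14 219] lo [0.5264 0.3842] hi [0.5595 0.4265]
[211 276  14  18 197] lo [0.4726 0.308 ] hi [0.5141 0.3407]
[201 317  17  20 221] lo [0.3773 0.3214] hi [0.422  0.3604]
bottle [495.3 247.6 122.   52.6 -89.3]
[43.41 -8.54  6.49] -0.162 | now [ 0.5164 -0.1175  0.1845] 81.69 t 6.9 F [-1.1 -0.  -0.1]
[43.41 -8.52 17.69] -0.162 | now [ 0.5164 -0.1175  0.1845] 81.69 t 6.9 F [-1.1 -0.  -0.1]
```

Emit:
{"fn": "drive_tool", "kwargs": {
  "deltas": [
    {"hand": 0.65, "dx": 43.6, "dy": -8.6, "dz": 2, "twist": -0.162},
    {"hand": 0.65, "dx": 43.6, "dy": -8.6, "dz": 2, "twist": -0.162},
    {"hand": 0.65, "dx": 43.6, "dy": -8.6, "dz": 2, "twist": -0.162},
    {"hand": 0.65, "dx": 43.6, "dy": -8.6, "dz": 2, "twist": -0.162},
    {"hand": 0.65, "dx": 43.6, "dy": -8.6, "dz": 2, "twist": -0.162},
    {"hand": 0.65, "dx": 43.6, "dy": -8.6, "dz": 2, "twist": -0.162},
    {"hand": 0.65, "dx": 43.6, "dy": -8.6, "dz": 2, "twist": -0.162},
    {"hand": 0.65, "dx": 43.6, "dy": -8.6, "dz": 2, "twist": -0.162},
    {"hand": 0.65, "dx": 43.6, "dy": -8.6, "dz": 4, "twist": -0.162},
    {"hand": 0.65, "dx": 43.6, "dy": -8.6, "dz": 6.5, "twist": -0.162}
  ]
}}

```text
time_s: 7.9
eef_pos: [0.4942, 0.3308, 0.1184]
tcp_rot: [0.7, 0.714, 0.0, -0.001]
ft_force: [1.1, -0.7, -0.4]
width: 0.649
grip_force: 0.0
```

Emit:
{"fn": "drive_tool", "kwargs": {
  "deltas": [
    {"hand": 0.65, "dx": 0, "dy": 0, "dz": 0, "twist": 0},
    {"hand": 0.65, "dx": 0, "dy": 0, "dz": 0, "twist": 0},
    {"hand": 0.65, "dx": 0, "dy": 0, "dz": 0, "twist": 0}
  ]
}}

```text
time_s: 8.2
eef_pos: [0.4954, 0.3251, 0.1209]
tcp_rot: [0.701, 0.713, -0.0, -0.0]
ft_force: [-0.1, -0.4, -0.3]
width: 0.653
grip_force: 0.0
```

```bash
python3 - <<'E'
from h import *
deltas(.4935,.3265,.008,91)
f=manip.grab_frame("side");im=f["image"];c=px(f,[.4935,.30,.08]).astype(int);cv2.imwrite("pics/g1.png",cv2.resize(im[c[1]-100:c[1]+90,c[0]-110:c[0]+110],None,fx=3,fy=3))
E
```

```text
[ 0.14 -0.19 11.29] -0.001 | now [0.4954 0.3251 0.1209] 90.91 t 8.2 F [-0.1 -0.4 -0.3]
```

View pics/g1.png

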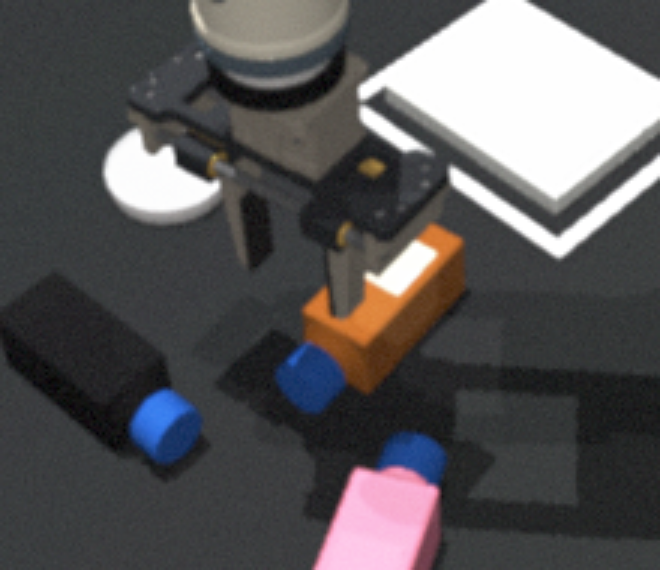

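The gripper is above the amber cap (310,378 in the crop), clear of the black and pink bottles. I'll lower and grip lightly.

Emit:
{"fn": "drive_tool", "kwargs": {
  "deltas": [
    {"hand": 0.65, "dx": 0.15, "dy": -0.2, "dz": 4, "twist": 0},
    {"hand": 0.65, "dx": 0.15, "dy": -0.2, "dz": 8, "twist": 0},
    {"hand": 0.65, "dx": 0.15, "dy": -0.2, "dz": 10.2, "twist": 0},
    {"hand": 0.65, "dx": 0.15, "dy": -0.2, "dz": 11.2, "twist": 0},
    {"hand": 0.65, "dx": 0.15, "dy": -0.2, "dz": 11.2, "twist": 0},
    {"hand": 0.3, "dx": 0.15, "dy": -0.2, "dz": 11.2, "twist": 0},
    {"hand": 0.3, "dx": 0.15, "dy": -0.2, "dz": 11.2, "twist": 0},
    {"hand": 0.3, "dx": 0.15, "dy": -0.2, "dz": 11.2, "twist": 0},
    {"hand": 0.3, "dx": 0.15, "dy": -0.2, "dz": 11.2, "twist": 0},
    {"hand": 0.3, "dx": 0.15, "dy": -0.2, "dz": 11.2, "twist": 0}
  ],
  "squeeze": 8
}}

```text
time_s: 9.25
eef_pos: [0.4943, 0.3281, 0.0099]
tcp_rot: [0.701, 0.713, 0.001, 0.0]
ft_force: [1.5, 1.0, 5.7]
width: 0.432
grip_force: 8.0
```

Emit:
{"fn": "drive_tool", "kwargs": {
  "deltas": [
    {"dx": -0.5, "dy": 0, "dz": -1.8, "hand": 0.3, "twist": 0},
    {"dx": -1.2, "dy": 0, "dz": -3.5, "hand": 0.3, "twist": 0},
    {"dx": -2.1, "dy": 0, "dz": -5.1, "hand": 0.3, "twist": 0},
    {"dx": -3.2, "dy": 0, "dz": -6.5, "hand": 0.3, "twist": 0},
    {"dx": -4.5, "dy": 0, "dz": -7.8, "hand": 0.3, "twist": 0},
    {"dx": -5.9, "dy": 0, "dz": -8.9, "hand": 0.3, "twist": 0},
    {"dx": -5.9, "dy": 0, "dz": -8.9, "hand": 0.3, "twist": 0}
  ]
}}

```text
time_s: 9.95
eef_pos: [0.4949, 0.2668, 0.0993]
tcp_rot: [0.702, 0.713, 0.001, 0.0]
ft_force: [-1.0, 2.2, 2.4]
width: 0.434
grip_force: 8.0
```

```bash
python3 - <<'E'
from h import *
deltas(.4935,.163,.12,91)
f=manip.grab_frame("side");im=f["image"];c=px(f,[.4935,.23,.08]).astype(int);cv2.imwrite("pics/g2.png",cv2.resize(im[c[1]-100:c[1]+90,c[0]-110:c[0]+110],None,fx=3,fy=3))
E
```

```text
[-10.38  -0.3   -2.07] -0.002 | now [0.4949 0.2668 0.0993] 90.88 t 9.95 F [-1.   2.2  2.4]
```

View pics/g2.png

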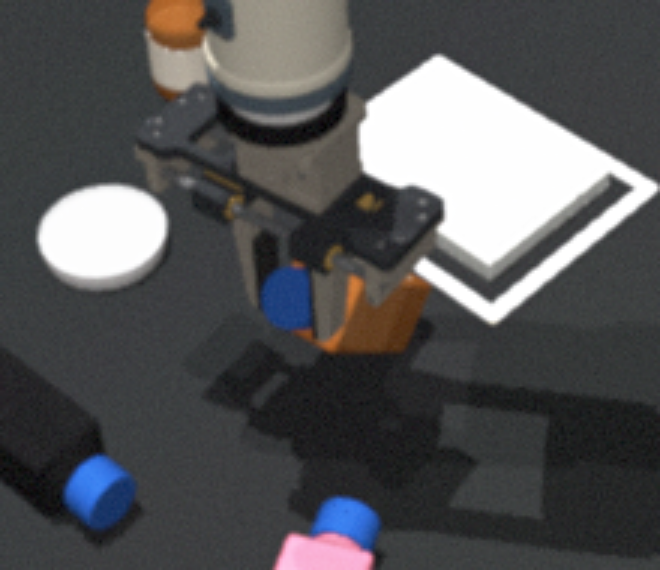

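The bottle is tilted about 45° and pivoting as planned, with the cap at (288,298) in the crop. I'll continue the arc to upright.

Emit:
{"fn": "drive_tool", "kwargs": {
  "deltas": [
    {"dx": -1.6, "dy": 0, "dz": -0.9, "hand": 0.3, "twist": 0},
    {"dx": -3.3, "dy": 0, "dz": -1.65, "hand": 0.3, "twist": 0},
    {"dx": -5.1, "dy": 0, "dz": -2.15, "hand": 0.3, "twist": 0},
    {"dx": -6.9, "dy": 0, "dz": -2.4, "hand": 0.3, "twist": 0},
    {"dx": -8.4, "dy": 0, "dz": -2.4, "hand": 0.3, "twist": 0},
    {"dx": -9.6, "dy": 0, "dz": -2.3, "hand": 0.3, "twist": 0},
    {"dx": -10.4, "dy": 0, "dz": -2.2, "hand": 0.3, "twist": 0},
    {"dx": -10.4, "dy": 0, "dz": -2.2, "hand": 0.3, "twist": 0},
    {"dx": -10.4, "dy": 0, "dz": -2.2, "hand": 0.3, "twist": 0}
  ]
}}

```text
time_s: 10.9
eef_pos: [0.4963, 0.1629, 0.12]
tcp_rot: [0.701, 0.713, -0.0, 0.0]
ft_force: [-0.1, -2.1, 7.3]
width: 0.433
grip_force: 8.0
```

```bash
python3 - <<'E'
from h import *
deltas(.5357,.0094,.16,91)
f=manip.grab_frame("side");im=f["image"];c=px(f,[.4935,.16,.08]).astype(int);cv2.imwrite("pics/g3.png",cv2.resize(im[c[1]-90:c[1]+80,c[0]-100:c[0]+100],None,fx=3,fy=3))
E
```

```text
[-15.42   3.69  -3.99] -0.001 | now [0.4963 0.1629 0.12  ] 90.95 t 10.9 F [-0.1 -2.1  7.3]
```

View pics/g3.png

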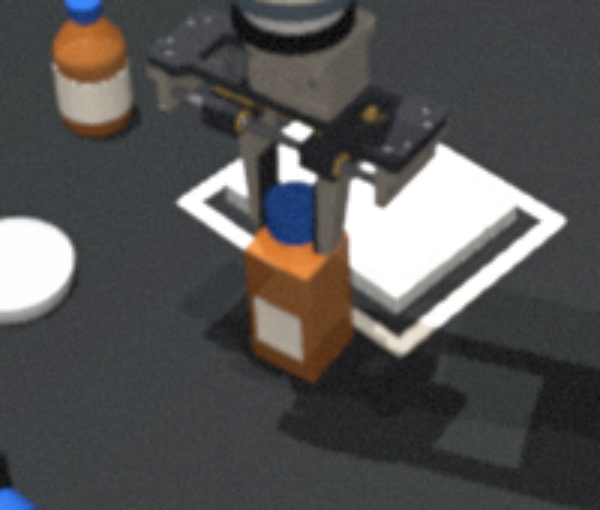

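The bottle now stands upright in the grip at (300,300) in the crop. I'll firm up, lift it clear, carry it over the pad and turn it square with the pad.

Emit:
{"fn": "drive_tool", "kwargs": {
  "deltas": [
    {"dx": 0, "dy": 0, "dz": 0, "hand": 0.3, "twist": 0},
    {"dx": 0, "dy": 0, "dz": 0, "hand": 0.3, "twist": 0},
    {"dx": 0, "dy": 0, "dz": -1.5, "hand": 0.3, "twist": 0},
    {"dx": 0, "dy": 0, "dz": -3.2, "hand": 0.3, "twist": 0},
    {"dx": 0, "dy": 0, "dz": -4.5, "hand": 0.3, "twist": 0},
    {"dx": -0.8, "dy": 0.2, "dz": -4.5, "hand": 0.3, "twist": 0.01},
    {"dx": -2.4, "dy": 0.6, "dz": -4.5, "hand": 0.3, "twist": 0.03},
    {"dx": -4.2, "dy": 1.0, "dz": -4.5, "hand": 0.3, "twist": 0.05},
    {"dx": -6, "dy": 1.4, "dz": -4.5, "hand": 0.3, "twist": 0.07},
    {"dx": -7.8, "dy": 1.9, "dz": -4.5, "hand": 0.3, "twist": 0.09}
  ],
  "squeeze": 20
}}

```text
time_s: 11.95
eef_pos: [0.5155, 0.0851, 0.1635]
tcp_rot: [0.733, 0.68, -0.001, -0.0]
ft_force: [-0.2, -0.4, -2.4]
width: 0.432
grip_force: 20.0
```

```bash
python3 -c "
from h import *
deltas(.5357,.0094,.165,81.7)"
```

```text
[-7.4   2.57 -0.15] 0.071 | now [0.5155 0.0851 0.1635] 85.75 t 11.95 F [-0.2 -0.4 -2.4]
```

Emit:
{"fn": "drive_tool", "kwargs": {
  "deltas": [
    {"dx": -1.7, "dy": 0.6, "dz": 0, "hand": 0.3, "twist": 0.02},
    {"dx": -3.4, "dy": 1.2, "dz": 0, "hand": 0.3, "twist": 0.04},
    {"dx": -5.0, "dy": 1.7, "dz": 0, "hand": 0.3, "twist": 0.055},
    {"dx": -6.3, "dy": 2.2, "dz": 0, "hand": 0.3, "twist": 0.07},
    {"dx": -7.1, "dy": 2.5, "dz": 0, "hand": 0.3, "twist": 0.07},
    {"dx": -7.4, "dy": 2.6, "dz": 0, "hand": 0.3, "twist": 0.07},
    {"dx": -7.4, "dy": 2.6, "dz": 0, "hand": 0.3, "twist": 0.07},
    {"dx": -7.4, "dy": 2.6, "dz": 0, "hand": 0.3, "twist": 0.07}
  ]
}}

```text
time_s: 12.75
eef_pos: [0.5366, 0.0114, 0.1645]
tcp_rot: [0.756, 0.655, -0.0, -0.0]
ft_force: [-0.4, 0.6, -3.4]
width: 0.43
grip_force: 20.0
```

```bash
python3 - <<'E'
from h import *
deltas(.5357,.0094,.142,81.7)
for n in("side","top"):
    f=manip.grab_frame(n)
    print(n,[(q["p"],w(f,q["location"]).round(3)) for q in manip.mark_of("fallen_bottle",f)[:4]])
    if n=="side":
        im=f["image"];c=px(f,[.5357,.0094,.08]).astype(int)
        print(c,"expected base corners (z=TCP-.119)",[px(f,p).round(1) for p in ([.5357,.0094,.045],[.5357,.0094,.195])])
        cv2.imwrite("pics/g4.png",cv2.resize(im[c[1]-80:c[1]+70,c[0]-90:c[0]+90],None,fx=3.5,fy=3.5))
E
```

```text
[-0.21 -0.06  2.25] 0.002 | now [0.5366 0.0114 0.1645] 81.82 t 12.75 F [-0.4  0.6 -3.4]
side [(0.9, array([0.534, 0.01 , 0.122])), (0.81, array([0.605, 0.401, 0.026])), (0.71, array([0.378, 0.397, 0.029]))]
[355 240] expected base corners (z=TCP-.119) [array([354.9, 251.7]), array([356.4, 199. ])]
top [(0.72, array([0.613, 0.402, 0.023])), (0.55, array([0.38 , 0.402, 0.03 ]))]
```

View pics/g4.png

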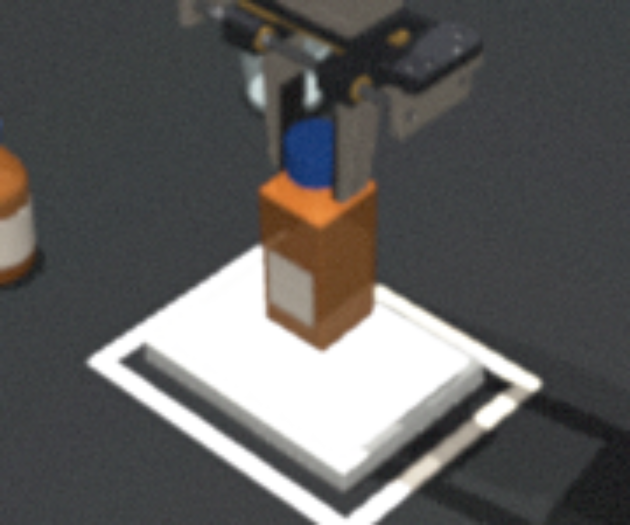

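The bottle hangs upright over the middle of the pad, with its base about 2 cm above the pad. I'll lower it slowly.

Emit:
{"fn": "drive_tool", "kwargs": {
  "deltas": [
    {"dx": -0.1, "dy": 0, "dz": 0.6, "hand": 0.3, "twist": 0},
    {"dx": -0.1, "dy": 0, "dz": 1.2, "hand": 0.3, "twist": 0},
    {"dx": -0.1, "dy": 0, "dz": 1.6, "hand": 0.3, "twist": 0},
    {"dx": -0.1, "dy": 0, "dz": 1.8, "hand": 0.3, "twist": 0},
    {"dx": -0.1, "dy": 0, "dz": 1.95, "hand": 0.3, "twist": 0},
    {"dx": -0.1, "dy": 0, "dz": 2.05, "hand": 0.3, "twist": 0},
    {"dx": -0.1, "dy": 0, "dz": 2.1, "hand": 0.3, "twist": 0},
    {"dx": -0.1, "dy": 0, "dz": 2.1, "hand": 0.3, "twist": 0}
  ]
}}

```text
time_s: 13.75
eef_pos: [0.5368, 0.01, 0.1436]
tcp_rot: [0.756, 0.655, 0.0, 0.0]
ft_force: [1.2, 0.9, -2.9]
width: 0.427
grip_force: 20.0
```

Emit:
{"fn": "drive_tool", "kwargs": {
  "deltas": [
    {"dx": 0, "dy": 0, "dz": 0.05, "hand": 0.3, "twist": 0},
    {"dx": 0, "dy": 0, "dz": 0.1, "hand": 0.3, "twist": 0},
    {"dx": 0, "dy": 0, "dz": 0.1, "hand": 0.3, "twist": 0}
  ]
}}

```text
time_s: 14.05
eef_pos: [0.5367, 0.01, 0.1426]
tcp_rot: [0.756, 0.655, -0.0, -0.0]
ft_force: [-0.9, -0.0, -2.1]
width: 0.431
grip_force: 20.0
```

Not in contact yet; lower in small steps.

Emit:
{"fn": "drive_tool", "kwargs": {
  "deltas": [
    {"dx": 0, "dy": 0, "dz": 0.05, "hand": 0.3, "twist": 0},
    {"dx": 0, "dy": 0, "dz": 0.1, "hand": 0.3, "twist": 0},
    {"dx": 0, "dy": 0, "dz": 0.15, "hand": 0.3, "twist": 0},
    {"dx": 0, "dy": 0, "dz": 0.15, "hand": 0.3, "twist": 0}
  ]
}}

```text
time_s: 14.45
eef_pos: [0.537, 0.0099, 0.1419]
tcp_rot: [0.756, 0.655, 0.0, 0.0]
ft_force: [-2.2, -0.7, 5.8]
width: 0.43
grip_force: 20.0
```

In contact. I'll ease the grip so the base seats flat, then open and rise.

Emit:
{"fn": "drive_tool", "kwargs": {
  "deltas": [
    {"dx": 0, "dy": 0, "dz": 0, "hand": 0.3, "twist": 0},
    {"dx": 0, "dy": 0, "dz": 0, "hand": 0.3, "twist": 0},
    {"dx": 0, "dy": 0, "dz": 0, "hand": 0.3, "twist": 0}
  ],
  "squeeze": 3
}}

```text
time_s: 14.75
eef_pos: [0.5371, 0.01, 0.1414]
tcp_rot: [0.756, 0.655, 0.0, 0.0]
ft_force: [-0.5, -0.8, 5.4]
width: 0.434
grip_force: 3.0
```

Emit:
{"fn": "drive_tool", "kwargs": {
  "deltas": [
    {"dx": 0, "dy": 0, "dz": 0, "hand": 0.48, "twist": 0},
    {"dx": 0, "dy": 0, "dz": 0, "hand": 0.6, "twist": 0},
    {"dx": 0, "dy": 0, "dz": 0, "hand": 0.75, "twist": 0},
    {"dx": 0, "dy": 0, "dz": 0, "hand": 0.8, "twist": 0},
    {"dx": 0, "dy": 0, "dz": 0, "hand": 0.8, "twist": 0},
    {"dx": 0, "dy": 0, "dz": -2, "hand": 0.8, "twist": 0},
    {"dx": 0, "dy": 0, "dz": -5, "hand": 0.8, "twist": 0},
    {"dx": 0, "dy": 0, "dz": -9, "hand": 0.8, "twist": 0},
    {"dx": 0, "dy": 0, "dz": -13, "hand": 0.8, "twist": 0}
  ]
}}

```text
time_s: 15.65
eef_pos: [0.5362, 0.0101, 0.2722]
tcp_rot: [0.756, 0.655, -0.0, -0.0]
ft_force: [0.1, 0.2, -0.3]
width: 0.799
grip_force: 0.0
```

Emit:
{"fn": "drive_tool", "kwargs": {
  "deltas": [
    {"dx": -5, "dy": 0, "dz": 0, "hand": 0.8, "twist": 0},
    {"dx": -10, "dy": 0, "dz": 0, "hand": 0.8, "twist": 0},
    {"dx": -15, "dy": 0, "dz": 0, "hand": 0.8, "twist": 0},
    {"dx": -20, "dy": 0, "dz": 0, "hand": 0.8, "twist": 0},
    {"dx": -25, "dy": 0, "dz": 0, "hand": 0.8, "twist": 0},
    {"dx": -25, "dy": 0, "dz": 0, "hand": 0.8, "twist": 0},
    {"dx": -25, "dy": 0, "dz": 0, "hand": 0.8, "twist": 0}
  ]
}}

```text
time_s: 16.35
eef_pos: [0.5006, -0.2382, 0.2708]
tcp_rot: [0.757, 0.654, 0.0, -0.0]
ft_force: [-0.5, 0.7, -0.6]
width: 0.8
grip_force: 0.0
```

```bash
python3 - <<'E'
from h import *
ims=[]
for n in("side","top"):
    f=manip.grab_frame(n)
    print(n,[(q["p"],w(f,q["location"]).round(3)) for m in("light_pad","fallen_bottle","dish","beaker","round_bottle") for q in manip.mark_of(m,f)[:1]])
    c=px(f,[.5357,.0094,.08]).astype(int); ims.append(cv2.resize(f["image"][c[1]-75:c[1]+75,c[0]-65:c[0]+65],None,fx=3,fy=3))
cv2.imwrite("pics/end.png",np.hstack(ims)); print(manip.sense()["time_s"])
E
```

```text
side [(0.83, array([ 0.539,  0.012, -0.   ])), (0.91, array([0.375, 0.401, 0.028])), (0.58, array([ 0.712,  0.225, -0.002])), (0.57, array([ 0.735, -0.244,  0.003])), (0.84, array([ 0.789,  0.042, -0.002]))]
top [(0.59, array([ 0.535,  0.009, -0.002])), (0.83, array([0.61 , 0.402, 0.023])), (0.92, array([ 0.712,  0.23 , -0.002])), (0.88, array([ 0.734, -0.244, -0.002])), (0.98, array([0.785, 0.046, 0.001]))]
16.95
```

View pics/end.png

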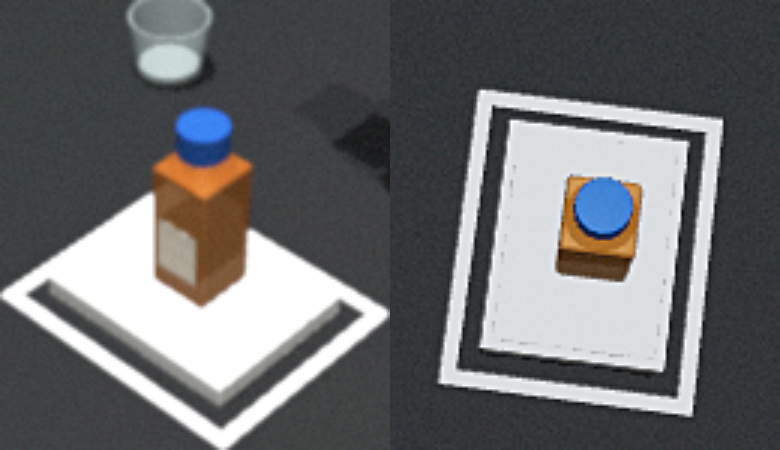

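Both views show the bottle upright, cap up, near the middle of the pad, and the pad square inside the tape. The other items haven't moved, so I'll hand in.

```bash
python3 -c "
from h import *
print(manip.sign_off())"
```

```text
the job is handed in; nothing more can be done
None
```

The job is handed in at about 17 s: the light pad lies square inside the outline, and the amber bottle stands upright, cap up, within about 5 mm of the pad's centre; the other bottle, beaker and dish have not moved.

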